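# Shut the sprocket case: fold the sprung cover over and tuck it under the lip

## Task

The sprung white cover of the blue sprocket case on the parts-store bench stands open. Pushing only on its outer side with the fingertips, fold it down over the case, keep it pressed down and push it forward by its black step until its free edge is tucked fully home beneath the yellow lip, so that it stays shut by itself when you take your hand away. Do not pinch the cover or put fingers on its green underside, and leave the things standing around where they are.

Things in the scene. Friction and masses are not known exactly. Their poses are not given: they have to be found in the camera images.
- case: Blue open-topped case fixed to the bench, 200 mm long (its x) by 160 mm wide (its y), rim 80 mm high. Origin: centre of its underside; x points from the hinge end to the lip end, z up. Dark steel hinge cheeks 94 mm high stand at x = -94 to -38 mm, outer faces 86 mm either side of the middle line.
- lip_edge (a point): The yellow lip along the case's +x wall, 120 mm wide. Point: middle of the inner edge of its flat underside, at case x = 78 mm, 90.5 mm above the bench. The flat runs on to x = 100 mm, top 94.5 mm. From the point a lead-in slopes up towards the hinge to x = 70 mm, at most 101 mm high. Axes as the case's.
- cover (a joint): Angle of the white cover: 0 = flat over the case, 1.57 = upright, 1.95 = fully open (leaning away from the lip). A spring (0.06 N m/rad, at rest near 1.9) swings it open again when let go, unless the lip holds it; near flat about 2 N at the step hold it down. Tucked, it rests against the lip at about 0.037.
- hinge_bar (a joint): How far the cover's steel hinge bar has slid in its slots along the case's +x, in m: 0 = fully back, 0.028 = fully forward (stop). Starts at 0 to 0.004; about 3.5 N of friction, stays where left. The cover folds down clear of the lip only while this is below about 0.006; at 0.028 the free edge is 12 mm under the flat of the lip.
- cover_hinge (a point): Hinge axis of the cover at mid width, along the case's y; 83 mm above the bench, at case x = -78 mm + joint hinge_bar.
- cover_edge (a point): Middle of the cover's free edge, on its outer side, 140 mm from the hinge. The cover is a white plate 148 mm wide, 5 mm thick in all (outer face 2.5 mm from the hinge plane, green lining underneath). Flat, its outer face is 85.5 mm above the bench. Axes as for the step.
- step (a point): Foot of the black push step on the cover's outer side, mid width, 85 mm from the hinge. The step is 100 mm wide across the cover; towards the hinge it has a face 10 mm high, square to the cover, to push against; from its top it slopes down to nothing 30 mm nearer the free edge. Site axes: x from hinge to free edge, z out of the outer face.
- lining: Green lining on the underside of the cover, 118 x 132 mm: not to be touched. Origin on the hinge axis.
- bearing: Steel bearing ring lying beside the case, 52 mm across, 16 mm high; leave alone. Origin: centre of its underside.
- collar: Dark shaft collar lying beside the case, 40 mm across, 14 mm high; leave alone. Origin: centre of its underside.
- sprocket: Steel hub disc, 72 mm across, 26 mm high; leave alone. Origin: centre of its underside.
- oil: Green bottle, 54 mm across, 140 mm high; leave alone. Origin: centre of its underside.
- jar: Amber jar with steel cap, 60 mm across, 70 mm high; leave alone. Origin: centre of its underside.
- actuator: Aluminium pneumatic cylinder lying on its side, 120 x 44 x 44 mm plus a 45 mm rod; leave alone. Origin: centre of its underside.
- spanner: Spanner lying on the bench, 160 mm long, along its x; leave alone. Origin: middle of its underside.

How it is judged:
By the outcome, as a careful person would: the job done as asked, in the order asked, and still so for the second after the job is handed in, with the robot touching nothing.
It also fails if it takes over 35 s, if anything falls off the work surface, if the arm or the gripper's body presses on something with over 40 N, if the wrist force passes 120 N, or if a joint passes its speed limit or range.

## Robot

A 6-joint arm with a two-finger parallel gripper is mounted at the origin on the work surface. World frame = base frame: x ahead of the robot, y to its left, z up, the work surface at z = 0. Lengths are in mm, angles in rad, forces in N, time in s.
With the tool pointing down it reaches from about 300 to 775 mm from the base axis. Payload 14.6 kg.
Tool frame: the origin (TCP) lies midway between the tips of the shut fingers; the grasp point (between the pads) lies 19 mm behind it (manip.grip_depth is the distance from the TCP to the grasp point, in mm); x points along the fingers, y is the direction in which the jaws open and shut, and the axes are right-handed (so a half turn about x gives the same grasp; the last joint's range is limited). The gripper opens to 94 mm and grips with 3 to 60 N. Pads are 16 mm wide; open, the fingers measure 119 mm over their backs; the gripper's body (75 mm by 177 mm) begins 78 mm behind the grasp point.
Start: joints at [-1.209, 0.3, 1.521, -0, 1.321, -0.067], TCP at [228.671, -500.199, 205.446] pointing down, gripper open.
Joint ranges: [-3.03, 3.03], [-0.79, 2.21], [0.23, 2.52], [-1.04, 4.18], [0, 3.07], [-2.55, 2.55]. Speed limits (rad/s): [2.22, 2.22, 2.57, 3.14, 3.14, 3.14].

## Interface

Orientations are given as [roll, pitch, yaw] about the fixed x, y, z axes, in that order (R = Rz(yaw) Ry(pitch) Rx(roll)).
In Python, from cell import readout, cams, ticket, manip gives the robot as it stands. The module is installed in compiled form; this text tells all that it offers.
- The arm moves only by the tool apply_moves, never from a script. Its argument "plan" is one flat list of numbers, 7 for each row, row after row: the turn, a rotation vector about the tool's x, y, z in rad, then the shift along the tool's x, y, z in m, then the opening in per cent of the stroke, from 0 (shut) to 100 (fully open). In form: [wx, wy, wz, x, y, z, fingers, wx, wy, wz, x, y, z, fingers, ...]. A call has 1 to 5 rows; each row shifts and turns the commanded pose from where the row before left it, along the tool's axes as they then stand; what a row does not reach is not made up. A row lasts 1/8 s, in which the tool goes at most 62.5 mm and 10.7 degrees, less where a joint would pass 70% of its speed; a pose out of reach is approached as far as the arm can. A call with a gripper value outside its range is refused whole. The fingers move at their own pace and stop on an object; "force" is the grip in N (left out, the last holds). Time passes only in rows, so rows that do not move let the fingers close. It gives the time, the measured TCP pose, the force and the opening at its end, in the units of the state.
- readout.read_state(): the state, without advancing time (a new reading comes with each control period).
- cams.camera(name): name is "side" or "top" or "wrist"; returns a dict with "image" (384x512x3 uint8, red, green, blue), "fovy" (degrees; the focal length in pixels is half the picture's height over the tangent of half this angle, whatever the lens; pixels are square), "cx", "cy" (the principal point, pixels), "D" ([k1, k2, p1, p2, k3] as OpenCV has them; the pictures are not rectified), "position" and "orientation" of the camera in the world; the wrist camera has in their place "T_tool_cam" (4x4, takes a point from camera to tool coordinates, whose origin is the TCP and whose axes are the tool frame's). Camera axes: x right, y down, z forward; pixel columns grow to the right and rows downward; lengths in mm; the calibration is good to about 2 mm. A picture is of the moment at which its call begins: read the wrist's pose just before it. There is no depth.
- ticket.sign_off(): hands the job in, once; it reports no verdict.
The state is a dict: "clock": time; "joints": joint angles; "qd": joint speeds; "effort": joint torques, N m; "eef_pos": TCP position; "eef_rot": TCP orientation; "wrist_force": force on the tool from outside, world axes, zero at the start; "moment": the same for the moment, N m; "finger_gap": finger opening in mm.
Only numpy, scipy, OpenCV 4.12 (cv2) and the standard library are available. Lean on these libraries where they do the work, as an engineer would, in place of code of your own. Each camera call takes 0.05 s, during which the arm holds its last target.

## Working session

There is one attempt and no reset: what is moved stays moved. The work goes in short steps, Python scripts to look and compute and a tool call to move; the robot and the scene stay as the last step left them, time stands still between calls to the robot, and variables do not carry over. Pictures are saved under pics/ and viewed, and the job is handed in when it is done.

Besides the shell and the picture viewer there is one more tool, called after "Emit:" as name(argument=value, ...), one argument or row to a line, values as JSON. apply_moves: Moves the arm, as the interface text tells. Its arguments: {"type":"object","properties":{"plan":{"type":"array","items":{"type":"number"}},"force":{"type":"number"}},"required":["plan"]}

```bash
mkdir -p pics; python3 - <<'E'
from cell import readout,cams,manip
import cv2,numpy as np
s=readout.read_state()
for k,v in s.items(): print(k,v)
for n in ["side","top","wrist"]:
    c=cams.camera(n); cv2.imwrite(f"pics/{n}0.png",c["image"][:,:,::-1])
    print(n,{k:v for k,v in c.items() if k!="image"})
E
```

```text
clock 0.0
joints [-1.20858275e+00  3.00513396e-01  1.52157621e+00 -3.15257162e-05
  1.32069845e+00 -6.65888955e-02]
qd [ 0.00063425  0.00041273  0.0005932   0.00120438  0.0001823  -0.00181468]
effort [ 2.11798630e-05 -5.31806839e+01 -3.52738559e+01  7.08671822e-02
  2.43711344e-02 -1.22061506e-04]
eef_pos [ 228.58242414 -499.96200151  204.86518972]
eef_rot [-1.61184671  1.56960053  1.95855624]
wrist_force [-0.20662221 -0.13885711 -0.10667782]
moment [-0.0112326  -0.0443551   0.00619879]
finger_gap 94.15398399680353
side {'fovy': 45.357212141368215, 'cx': 258.7467399981366, 'cy': 189.6052453899236, 'D': array([-0.12382201,  0.        ,  0.        ,  0.        ,  0.        ]), 'position': array([ 21.68902728, 942.03929421, 845.42138985]), 'orientation': array([-2.17903421e+00, -1.18336601e-03, -2.63706553e+00])}
top {'fovy': 49.51442294961697, 'cx': 256.04417009133783, 'cy': 186.44122462752304, 'D': array([-0.06438361,  0.        ,  0.        ,  0.        ,  0.        ]), 'position': array([ 422.26710255,    5.13253043, 1080.29260003]), 'orientation': array([-3.03531591, -0.0259441 , -1.54544074])}
wrist {'fovy': 70.1118912512989, 'cx': 254.49850146162686, 'cy': 194.75345685765853, 'D': array([-0.05261212,  0.        ,  0.        ,  0.        ,  0.        ]), 'T_tool_cam': array([[-1.07036644e-04, -2.44589895e-01,  9.69626615e-01,
        -1.77521287e+02],
       [ 9.99999991e-01,  5.16468223e-05,  1.23417542e-04,
         1.01218422e+00],
       [-8.02648172e-05,  9.69626619e-01,  2.44589887e-01,
        -7.20340525e+01],
       [ 0.00000000e+00,  0.00000000e+00,  0.00000000e+00,
         1.00000000e+00]])}
```

View pics/side0.png

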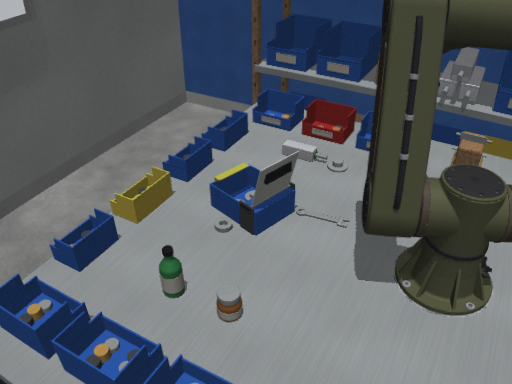

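View pics/top0.png

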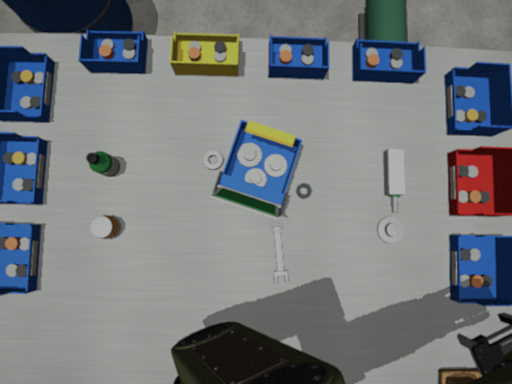

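View pics/wrist0.png

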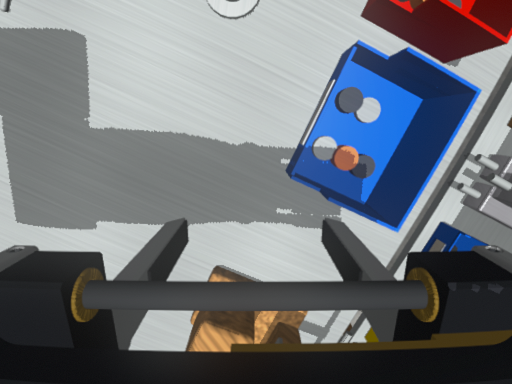

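```bash
cat > h.py <<'E'
import numpy as np,cv2
from scipy.spatial.transform import Rotation as Rn
def K(c):
    f=c["image"].shape[0]/2/np.tan(np.radians(c["fovy"])/2)
    return np.array([[f,0,c["cx"]],[0,f,c["cy"]],[0,0,1.]])
def rays(c,px,T=None):
    u=cv2.undistortPoints(np.array(px,float).reshape(-1,1,2),K(c),c["D"]).reshape(-1,2)
    d=np.c_[u,np.ones(len(u))]
    if T is None:
        return c["position"],d@Rn.from_euler('xyz',c["orientation"]).as_matrix().T
    return T[:3,3],d@T[:3,:3].T
def onz(c,px,z,T=None):
    o,d=rays(c,px,T); return o+d*((z-o[2])/d[:,2])[:,None]
def proj(c,P):
    R=Rn.from_euler('xyz',c["orientation"]).as_matrix().T
    return cv2.projectPoints(np.array(P,float).reshape(-1,1,3),cv2.Rodrigues(R)[0],-R@c["position"],K(c),c["D"])[0].reshape(-1,2)
E
python3 - <<'E'
from cell import cams
from h import *
c=cams.camera("top");im=c["image"];hsv=cv2.cvtColor(im,cv2.COLOR_RGB2HSV)
roi=np.zeros(im.shape[:2],np.uint8);roi[105:225,205:312]=1
y=cv2.inRange(hsv,(20,100,80),(35,255,255))*roi
p=np.argwhere(y)[:,::-1]
b=cv2.boxPoints(cv2.minAreaRect(p.astype(np.float32)));print(b)
for z in(94.5,): 
    q=onz(c,b,z);print(q.round(1)); print(np.linalg.norm(np.diff(q,axis=0),axis=1))
bl=cv2.inRange(hsv,(105,120,40),(125,255,255))*roi
pb=np.argwhere(bl)[:,::-1]; hull=cv2.approxPolyDP(cv2.convexHull(pb.astype(np.int32)),3,True).reshape(-1,2)
print(hull,onz(c,hull,80).round(1))
g=cv2.inRange(hsv,(45,80,20),(85,255,255))*roi
pg=np.argwhere(g)[:,::-1]; print(cv2.boxPoints(cv2.minAreaRect(pg.astype(np.float32))))
cr=cv2.resize(im[100:230,195:325],None,fx=4.5,fy=4.5,interpolation=cv2.INTER_CUBIC);cv2.imwrite("pics/topcrop.png",cr[:,:,::-1])
s=cams.camera("side");cr=cv2.resize(s["image"][130:250,190:350],None,fx=5,fy=5,interpolation=cv2.INTER_CUBIC);cv2.imwrite("pics/sidecrop.png",cr[:,:,::-1])
E
```

```text
[[244.19998  130.4     ]
 [247.69998  119.899994]
 [295.69998  135.9     ]
 [292.19998  146.4     ]]
[[ 663.5   14.3   94.5]
 [ 689.8    6.6   94.5]
 [ 653.9 -110.7   94.5]
 [ 627.7 -102.6   94.5]]
[ 27.42604929 122.69386759  27.39033381]
[[301 140]
 [279 211]
 [218 183]
 [242 120]] [[ 647.5 -125.7   80. ]
 [ 471.8  -74.9   80. ]
 [ 535.4   74.    80. ]
 [ 693.    20.6   80. ]]
[[215.50002 195.5    ]
 [218.40001 186.79999]
 [276.90002 206.29999]
 [274.      215.     ]]
```

View pics/topcrop.png

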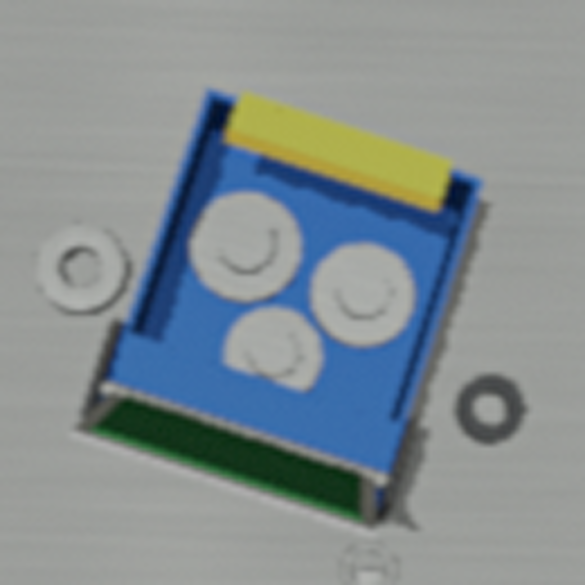

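View pics/sidecrop.png

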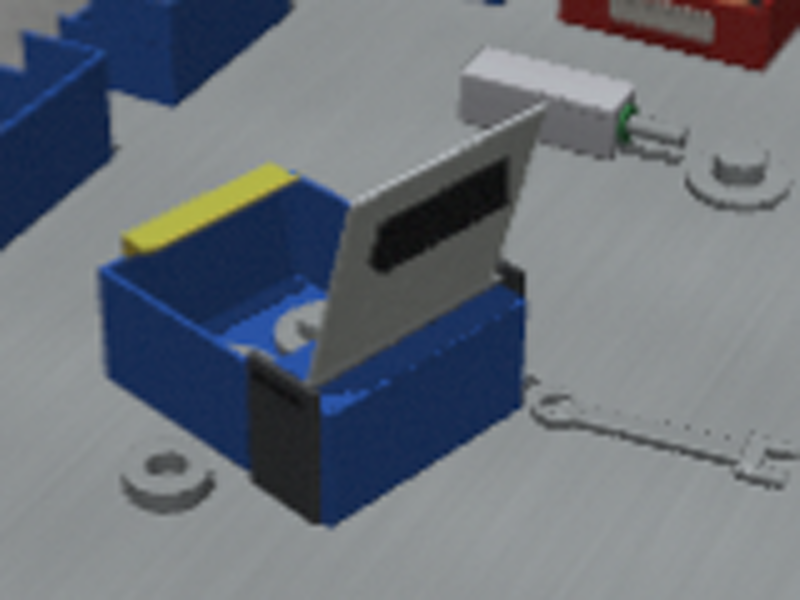

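```bash
python3 - <<'E'
from cell import cams,readout
from h import *
from scipy.optimize import brentq
yaw=-0.299;c0=np.array([576.3,-22.7,0.]);Rc=Rn.from_euler('z',yaw).as_matrix()
W=lambda P:np.atleast_2d(P)@Rc.T+c0
top=cams.camera("top");side=cams.camera("side")
o,d=rays(top,[(243.9,206.2)]);d=d[0]
# intersect with case plane y=0
oc=Rc.T@(o-c0);dc=Rc.T@d;t=-oc[1]/dc[1]
# param ray; distance from hinge in xz
hx=-76
f=lambda z:(lambda p:np.hypot(p[0]-hx,z-83)-140)(oc+dc*((z-oc[2])/dc[2]))
z=brentq(f,150,230);p=oc+dc*((z-oc[2])/dc[2]);print("edge",p,"theta",np.arctan2(z-83,p[0]-hx))
th=np.arctan2(z-83,p[0]-hx)
pts=[[100,80,80],[100,-80,80],[-100,80,80],[-100,-80,80],[100,60,94.5],[100,-60,94.5],[-94,86,94],[-94,-86,94],[-38,86,94],[100,80,0],[-100,80,0],[100,-80,0]]
for y in(74,-74): pts.append([hx+140*np.cos(th),y,83+140*np.sin(th)])
for y in(50,-50): pts.append([hx+85*np.cos(th)-2.5*np.sin(th),y,83+85*np.sin(th)+2.5*np.cos(th)])
P=W(np.array(pts,float))
for n,c,(a,b,w,h,k) in(("top",top,(195,100,130,130,4.5)),("side",side,(190,130,160,120,5))):
    im=cv2.resize(c["image"][b:b+h,a:a+w],None,fx=k,fy=k,interpolation=cv2.INTER_CUBIC)[:,:,::-1].copy()
    for q in proj(c,P): cv2.circle(im,tuple(int(v) for v in ((q-[a,b])+.5)*k),3,(0,0,255),-1)
    cv2.imwrite(f"pics/ov_{n}.png",im)
print(Rn.from_euler('xyz',readout.read_state()["eef_rot"]).as_matrix().round(3))
E
```

```text
edge [-1.08224533e+02  2.90362240e-02  2.19240888e+02] theta 1.8030540783824103
[[-0.     0.416 -0.909]
 [ 0.    -0.909 -0.416]
 [-1.    -0.    -0.   ]]
```

View pics/ov_top.png

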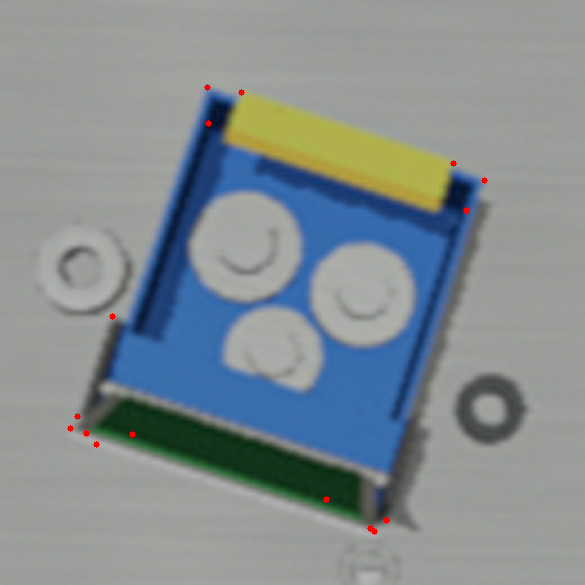

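View pics/ov_side.png

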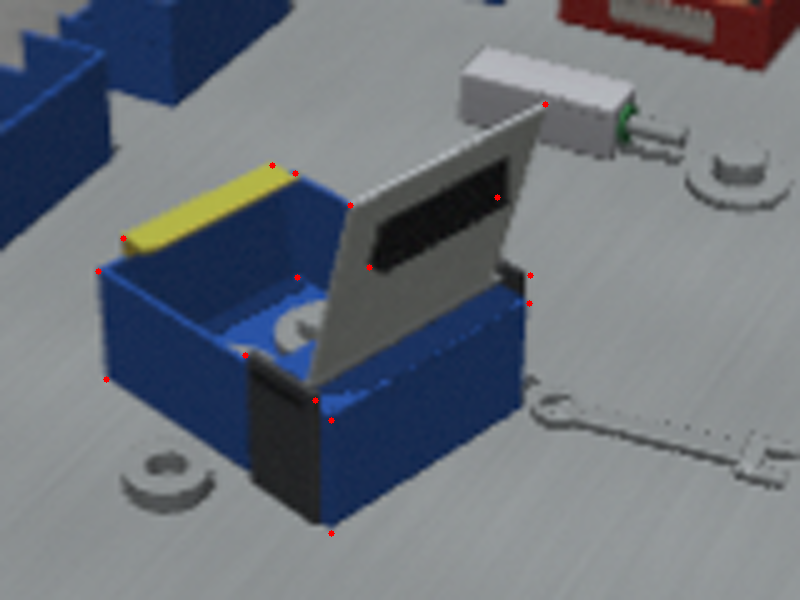

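Emit:
apply_moves(
  plan=[0.1456,0,0,-0.01,0,0,0,0.1456,0,0,-0.01,0,0,0,0.1456,0,0,-0.01,0,0,0,0.1456,0,0,-0.01,0,0,0,0.1456,0,0,-0.01,0,0,0],
  force=20,
)

```text
clock: 0.98
eef_pos: [228.7, -500.2, 255.7]
eef_rot: [-1.062, 1.571, 1.776]
wrist_force: [0.2, 0.3, 1.2]
finger_gap: 47.3
```

Emit:
apply_moves(
  plan=[0,0,0,0,-0.05,0,0,0,0,0,0,-0.055,0,0,0,0,0,0,-0.055,0,0,0,0,0,0,-0.055,-0.005,0,0,0,0,0,-0.055,-0.005,0],
)

```text
clock: 1.6
eef_pos: [318.1, -243.5, 255.6]
eef_rot: [2.837, 1.57, -0.604]
wrist_force: [1.2, 0.2, 1.0]
finger_gap: 0.6
```

Emit:
apply_moves(
  plan=[0,0,0,0,-0.057,-0.008,0,0,0,0,0,-0.057,-0.008,0,0,0,0,0,-0.057,-0.008,0,0,0,0,0,-0.057,-0.008,0,0,0,0,0,-0.057,-0.007,0],
)

```text
clock: 2.22
eef_pos: [439.6, 17.6, 255.7]
eef_rot: [-2.943, 1.57, -0.101]
wrist_force: [-0.5, -1.1, 0.5]
finger_gap: 0.5
```

```bash
cat >> h.py <<'E'
yaw=-0.299;c0=np.array([578.,-23.,0.]);Rc=Rn.from_euler('z',yaw).as_matrix()
def st():
    from cell import readout
    s=readout.read_state();R=Rc.T@Rn.from_euler('xyz',s["eef_rot"]).as_matrix()
    p=Rc.T@(s["eef_pos"]-c0)
    print("t",round(s["clock"],2),"case TCP",p.round(1),"a deg",round(np.degrees(np.arctan2(R[0,0],-R[2,0])),1),"F case",(Rc.T@s["wrist_force"]).round(1))
    print(R.round(3).tolist(),s["joints"].round(2))
E
python3 -c "from h import *;st()"
```

```text
t 2.23 case TCP [-144.2   -1.9  255.7] a deg 0.0 F case [-0.1 -1.2  0.5]
[[0.001, -0.0, -1.0], [0.0, -1.0, 0.0], [-1.0, -0.0, -0.001]] [-0.04  0.01  1.74 -0.    1.39  1.83]
```

Emit:
apply_moves(
  plan=[0,0.1745,0,0,0,0,0,0,0.1745,0,0,0,0,0,0,0.1745,0,0,0,0,0,0,0.1745,0,0,0,0,0,0,0.1745,0,0,0,0,0],
)

```text
clock: 2.85
eef_pos: [439.0, 14.7, 256.0]
eef_rot: [3.14, 0.713, -0.304]
wrist_force: [1.7, -0.9, 0.9]
finger_gap: 0.6
```

```bash
python3 -c "from h import *;st()"
```

```text
t 2.85 case TCP [-144.    -4.9  256. ] a deg 49.1 F case [ 1.9 -0.3  0.9]
[[0.756, -0.004, -0.654], [-0.003, -1.0, 0.001], [-0.654, 0.001, -0.756]] [ 0.16 -0.38  2.28 -0.7   0.55  2.5 ]
```

Emit:
apply_moves(
  plan=[-0.1848,0,0,0,0,0,0,-0.1848,0,0,0,0,0,0,-0.1848,0,0,0,0,0,0,-0.1848,0,0,0,0,0,0,-0.1848,0,0,0,0,0,0],
)

```text
clock: 3.48
eef_pos: [439.2, 14.2, 255.6]
eef_rot: [2.208, 0.719, -0.307]
wrist_force: [0.2, -0.1, -0.4]
finger_gap: 0.6
```

Emit:
apply_moves(
  plan=[-0.1848,0,0,0,0,0,0,-0.1848,0,0,0,0,0,0,-0.1848,0,0,0,0,0,0,-0.1848,0,0,0,0,0,0,-0.1848,0,0,0,0,0,0],
)

```text
clock: 4.1
eef_pos: [439.2, 14.2, 255.6]
eef_rot: [1.284, 0.719, -0.307]
wrist_force: [-0.4, -0.3, -0.3]
finger_gap: 0.4
```

Emit:
apply_moves(
  plan=[-0.1848,0,0,0,0,0,0,-0.1848,0,0,0,0,0,0,-0.1848,0,0,0,0,0,0,-0.1848,0,0,0,0,0,0,-0.1848,0,0,0,0,0,0],
)

```text
clock: 4.72
eef_pos: [439.2, 14.2, 255.5]
eef_rot: [0.36, 0.719, -0.307]
wrist_force: [-0.6, -0.9, -0.2]
finger_gap: 0.5
```

Emit:
apply_moves(
  plan=[-0.1848,0,0,0,0,0,0,-0.1848,0,0,0,0,0,0],
)

```text
clock: 4.97
eef_pos: [439.2, 14.2, 255.5]
eef_rot: [-0.01, 0.719, -0.307]
wrist_force: [0.2, -0.6, 0.1]
finger_gap: 0.7
```

```bash
python3 -c "from h import *;st()"
```

```text
t 4.97 case TCP [-143.6   -5.4  255.5] a deg 48.8 F case [ 0.4 -0.5  0.1]
[[0.752, 0.002, 0.659], [-0.006, 1.0, 0.005], [-0.659, -0.007, 0.752]] [ 0.16 -0.38  2.27 -0.69  0.56 -0.65]
```

Emit:
apply_moves(
  plan=[0,0,0,0.027,0.002,-0.024,0,0,0,0,0.027,0.002,-0.023,0,0,0,0,0.027,0.001,-0.023,0,0,0,0,0,0,0,0],
)

```text
clock: 5.48
eef_pos: [451.7, 8.6, 165.6]
eef_rot: [0.002, 0.746, -0.297]
wrist_force: [-0.4, 0.0, -0.3]
finger_gap: 0.4
```

```bash
python3 - <<'E'
from h import *
from cell import cams
st()
for n,(a,b,w,h,k) in(("top",(195,100,130,130,4.5)),("side",(190,110,200,150,4))):
    c=cams.camera(n);cv2.imwrite(f"pics/pre_{n}.png",cv2.resize(c["image"][b:b+h,a:a+w],None,fx=k,fy=k,interpolation=cv2.INTER_CUBIC)[:,:,::-1])
E
```

```text
t 5.47 case TCP [-130.    -7.   165.6] a deg 47.3 F case [-0.4 -0.1 -0.3]
[[0.734, -0.0, 0.679], [0.001, 1.0, -0.001], [-0.679, 0.002, 0.734]] [ 0.11 -0.18  2.36 -1.04  0.35 -0.27]
```

View pics/pre_side.png

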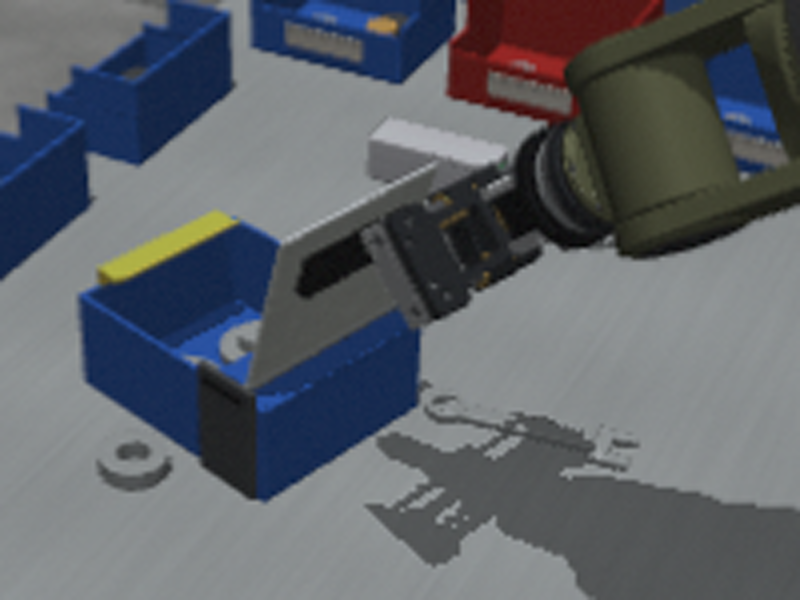

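View pics/pre_top.png

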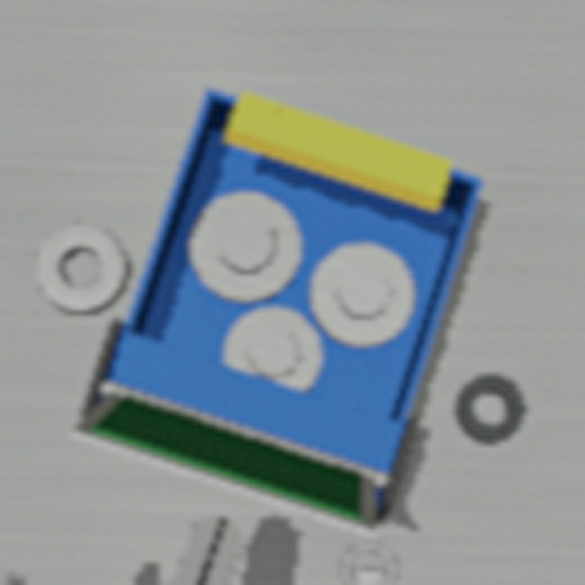

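Emit:
apply_moves(
  plan=[0,0.16,0,0,0,0,0,0,0,0,0.011,0.004,-0.001,0,0,0,0,0.01,0.003,0,0],
)

```text
clock: 5.95
eef_pos: [467.9, 6.4, 151.7]
eef_rot: [-0.013, 0.818, -0.324]
wrist_force: [-0.7, 1.2, 0.5]
finger_gap: 0.5
```

```bash
python3 -c "from h import *;st()"
```

```text
t 5.95 case TCP [-113.8   -4.4  151.7] a deg 43.1 F case [-1.   0.9  0.5]
[[0.683, 0.015, 0.73], [-0.017, 1.0, -0.005], [-0.73, -0.009, 0.683]] [ 0.1  -0.1   2.29 -0.88  0.37 -0.42]
```

```bash
cat > pl.py <<'E'
from h import *
def rows(targets,start):
    # start/targets: (x,y,z,a_rad) case mm
    x,y,z,a=start
    for X,Y,Z,A in targets:
        dx,dy,dz=X-x,Y-y,Z-z
        print([0,round(a-A,3),0,round((dx*np.sin(a)-dz*np.cos(a))/1e3,4),round(dy/1e3,4),round((dx*np.cos(a)+dz*np.sin(a))/1e3,4),0], "->",round(X,1),round(Z,1),round(np.degrees(A)))
        x,y,z,a=X,Y,Z,A
def con(th,r,a,hx=-76):
    n=np.array([-np.sin(th),np.cos(th)]);u=np.array([np.cos(th),np.sin(th)])
    e=np.array([np.cos(a),np.sin(a)])
    C=np.array([hx,83])+r*u+2.5*n
    p=C-8*e*np.sign(th-a+1e-9); return (p[0],0,p[1],a)
E
python3 - <<'E'
from pl import *
D=np.radians
rows([con(t,r,D(a)) for t,r,a in [(1.8,65,42),(1.6,65,40),(1.4,65,38),(1.2,65,35),(1.0,65,32),(.85,65,29),(.7,65,26),(.55,66,23),(.4,67,20),(.3,68,16),(.2,70,12)]],(-113.8,-4.4,151.7,D(43.1)))
E
```

```text
[0, np.float64(0.019), 0, np.float64(0.0183), 0.0044, np.float64(0.003), 0] -> -99.1 140.4 42
[0, np.float64(0.035), 0, np.float64(0.0067), 0.0, np.float64(0.011), 0] -> -86.5 142.8 40
[0, np.float64(0.035), 0, np.float64(0.0084), 0.0, np.float64(0.0097), 0] -> -73.7 142.6 38
[0, np.float64(0.052), 0, np.float64(0.0097), 0.0, np.float64(0.0081), 0] -> -61.3 139.9 35
[0, np.float64(0.052), 0, np.float64(0.0108), 0.0, np.float64(0.0065), 0] -> -49.8 134.8 32
[0, np.float64(0.052), 0, np.float64(0.0085), 0.0, np.float64(0.0039), 0] -> -42.0 129.6 29
[0, np.float64(0.052), 0, np.float64(0.0089), 0.0, np.float64(0.003), 0] -> -35.1 123.3 26
[0, np.float64(0.052), 0, np.float64(0.009), 0.0, np.float64(0.003), 0] -> -28.4 116.5 23
[0, np.float64(0.052), 0, np.float64(0.0094), 0.0, np.float64(0.0021), 0] -> -22.8 108.7 20
[0, np.float64(0.07), 0, np.float64(0.0062), 0.0, np.float64(0.0013), 0] -> -19.5 103.3 16
[0, np.float64(0.07), 0, np.float64(0.0075), 0.0, np.float64(0.018), 0] -> -0.1 101.0 12
```

Emit:
apply_moves(
  plan=[0,0.019,0,0.0183,0.0044,0.003,0,0,0.035,0,0.0067,0,0.011,0,0,0.035,0,0.0084,0,0.0097,0,0,0.052,0,0.0097,0,0.0081,0],
)

```text
clock: 6.45
eef_pos: [519.1, -5.7, 139.7]
eef_rot: [-0.016, 0.962, -0.326]
wrist_force: [-1.1, 0.4, -1.0]
finger_gap: 0.6
```

```bash
python3 - <<'E'
from h import *
from cell import cams
st()
for n,(a,b,w,h,k) in(("side",(190,110,200,150,4)),):
    c=cams.camera(n);cv2.imwrite(f"pics/f1_{n}.png",cv2.resize(c["image"][b:b+h,a:a+w],None,fx=k,fy=k,interpolation=cv2.INTER_CUBIC)[:,:,::-1])
E
```

```text
t 6.45 case TCP [-61.4  -0.8 139.7] a deg 34.9 F case [-1.2  0.  -1. ]
[[0.572, 0.014, 0.82], [-0.016, 1.0, -0.006], [-0.82, -0.009, 0.572]] [ 0.02  0.06  2.1  -0.47  0.44 -0.87]
```

View pics/f1_side.png

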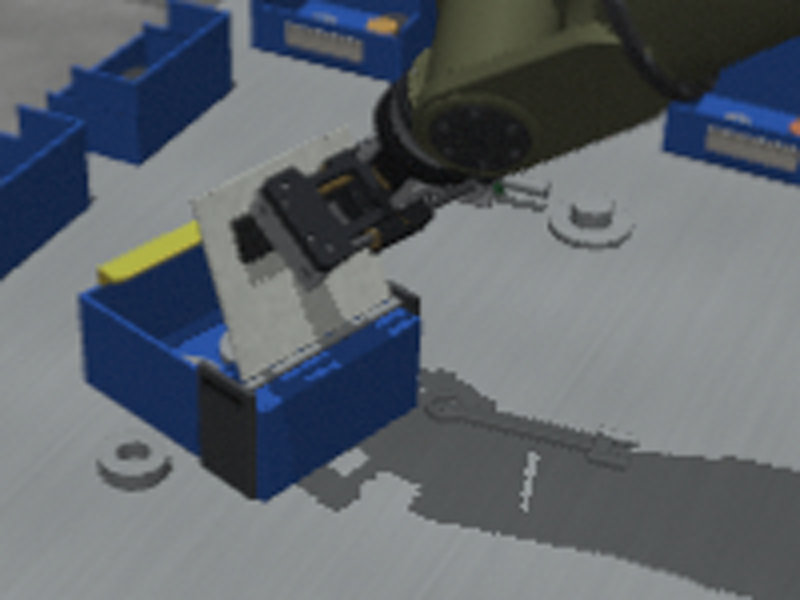

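The cover has swung forward to about 1.2 rad, and the fingertips are on its outer face below the step. I'll continue.

Emit:
apply_moves(
  plan=[0,0.052,0,0.0108,0,0.0065,0,0,0.052,0,0.0085,0,0.0039,0,0,0.052,0,0.0089,0,0.003,0,0,0.052,0,0.009,0,0.003,0,0,0.052,0,0.0094,0,0.0021,0],
)

```text
clock: 7.12
eef_pos: [555.2, -18.0, 108.1]
eef_rot: [-0.03, 1.222, -0.342]
wrist_force: [-2.1, -0.7, 1.0]
finger_gap: 0.4
```

```bash
python3 - <<'E'
from pl import *
from cell import cams
st()
for n,(a,b,w,h,k) in(("side",(190,110,200,150,4)),):
    c=cams.camera(n);cv2.imwrite(f"pics/f2_{n}.png",cv2.resize(c["image"][b:b+h,a:a+w],None,fx=k,fy=k,interpolation=cv2.INTER_CUBIC)[:,:,::-1])
E
```

```text
t 7.12 case TCP [-23.3  -1.9 108.1] a deg 20.0 F case [-1.8 -1.3  1. ]
[[0.342, 0.015, 0.94], [-0.015, 1.0, -0.01], [-0.94, -0.01, 0.342]] [-0.05  0.25  1.87 -0.16  0.69 -1.21]
```

View pics/f2_side.png

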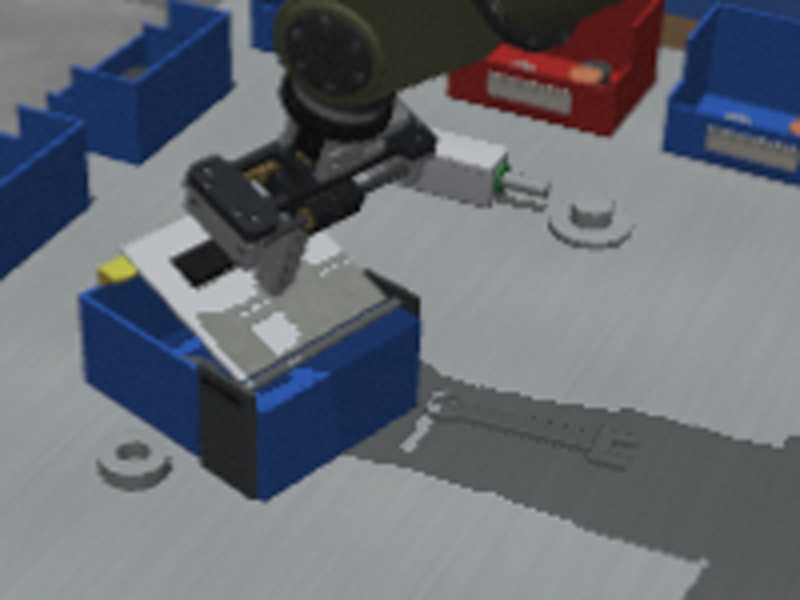

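```bash
python3 - <<'E'
from pl import *
D=np.radians
T=[]
for x,a,th in[(-20,16,.3),(-17,13,.2),(-15,10,.12),(-14,8,.05),(-14,8,.0)]:
    a=D(a);z=max(83+(x+s*8*np.cos(a)+76)*np.tan(th)+2.5/np.cos(th)-s*8*np.sin(a) for s in(-1,1));T.append((x,0,z,a))
rows(T,(-23.3,-1.9,108.1,D(20)))
E
```

```text
[0, np.float64(0.07), 0, np.float64(0.0058), 0.0019, np.float64(0.0014), 0] -> -20 103.1 16
[0, np.float64(0.052), 0, np.float64(0.006), 0.0, np.float64(0.0014), 0] -> -17 97.7 13
[0, np.float64(0.052), 0, np.float64(0.0048), 0.0, np.float64(0.001), 0] -> -15 93.3 10
[0, np.float64(0.035), 0, np.float64(0.0041), 0.0, np.float64(0.0003), 0] -> -14 89.3 8
[0, np.float64(0.0), 0, np.float64(0.0027), 0.0, np.float64(-0.0004), 0] -> -14 86.6 8
```

Emit:
apply_moves(
  plan=[0,0.07,0,0.0058,0.0019,0.0014,0,0,0.052,0,0.006,0,0.0014,0,0,0.052,0,0.0048,0,0.001,0,0,0.035,0,0.0041,0,0.0003,0],
)

```text
clock: 7.68
eef_pos: [564.5, -19.4, 89.0]
eef_rot: [-0.076, 1.43, -0.39]
wrist_force: [-1.2, 0.9, 1.4]
finger_gap: 0.5
```

```bash
python3 -c "from h import *;st()"
```

```text
t 7.67 case TCP [-14.   -0.5  89. ] a deg 8.0 F case [-1.4  0.5  1.4]
[[0.14, 0.015, 0.99], [-0.013, 1.0, -0.014], [-0.99, -0.011, 0.14]] [-0.08  0.39  1.7  -0.05  0.92 -1.31]
```

Now press down gently.

Emit:
apply_moves(
  plan=[0,0,0,0.002,0,0,0,0,0,0,0.001,0,0,0],
)

```text
clock: 7.92
eef_pos: [565.0, -19.6, 86.1]
eef_rot: [-0.071, 1.429, -0.384]
wrist_force: [-3.6, 0.7, 9.7]
finger_gap: 0.3
```

```bash
python3 - <<'E'
from pl import *
from cell import cams
st()
for n,(a,b,w,h,k) in(("side",(190,110,200,150,4)),):
    c=cams.camera(n);cv2.imwrite(f"pics/f3_{n}.png",cv2.resize(c["image"][b:b+h,a:a+w],None,fx=k,fy=k,interpolation=cv2.INTER_CUBIC)[:,:,::-1])
E
```

```text
t 7.92 case TCP [-13.5  -0.6  86.1] a deg 8.1 F case [-3.6 -0.4  9.7]
[[0.141, 0.015, 0.99], [-0.012, 1.0, -0.013], [-0.99, -0.01, 0.141]] [-0.08  0.39  1.71 -0.05  0.91 -1.31]
```

View pics/f3_side.png

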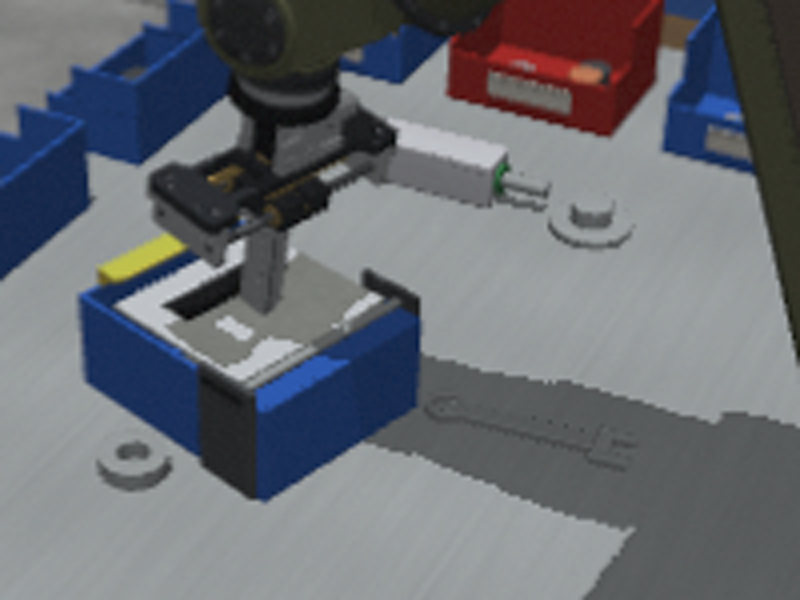

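Emit:
apply_moves(
  plan=[0,0,0,0.0005,0,0.005,0,0,0,0,0.0007,0,0.005,0,0,0,0,0.0007,0,0.005,0],
)

```text
clock: 8.35
eef_pos: [579.2, -24.1, 86.3]
eef_rot: [-0.07, 1.429, -0.383]
wrist_force: [-3.7, 3.0, 7.0]
finger_gap: 0.5
```

```bash
python3 -c "from h import *;st()"
```

```text
t 8.35 case TCP [ 1.5 -0.7 86.3] a deg 8.1 F case [-4.4  1.7  7. ]
[[0.141, 0.015, 0.99], [-0.012, 1.0, -0.013], [-0.99, -0.01, 0.141]] [-0.09  0.42  1.66 -0.05  0.92 -1.31]
```

Emit:
apply_moves(
  plan=[0,0,0,0.0008,0,0.005,0,0,0,0,0.0008,0,0.005,0],
)

```text
clock: 8.6
eef_pos: [589.0, -27.1, 86.3]
eef_rot: [-0.068, 1.429, -0.382]
wrist_force: [-6.4, 3.4, 7.4]
finger_gap: 0.1
```

```bash
python3 - <<'E'
from pl import *
from cell import cams
st()
for n,(a,b,w,h,k) in(("side",(190,130,160,120,5)),):
    c=cams.camera(n);cv2.imwrite(f"pics/f4_{n}.png",cv2.resize(c["image"][b:b+h,a:a+w],None,fx=k,fy=k,interpolation=cv2.INTER_CUBIC)[:,:,::-1])
E
```

```text
t 8.6 case TCP [11.7 -0.7 86.3] a deg 8.1 F case [-7.1  1.4  7.4]
[[0.141, 0.015, 0.99], [-0.012, 1.0, -0.013], [-0.99, -0.01, 0.141]] [-0.09  0.44  1.64 -0.05  0.93 -1.32]
```

View pics/f4_side.png

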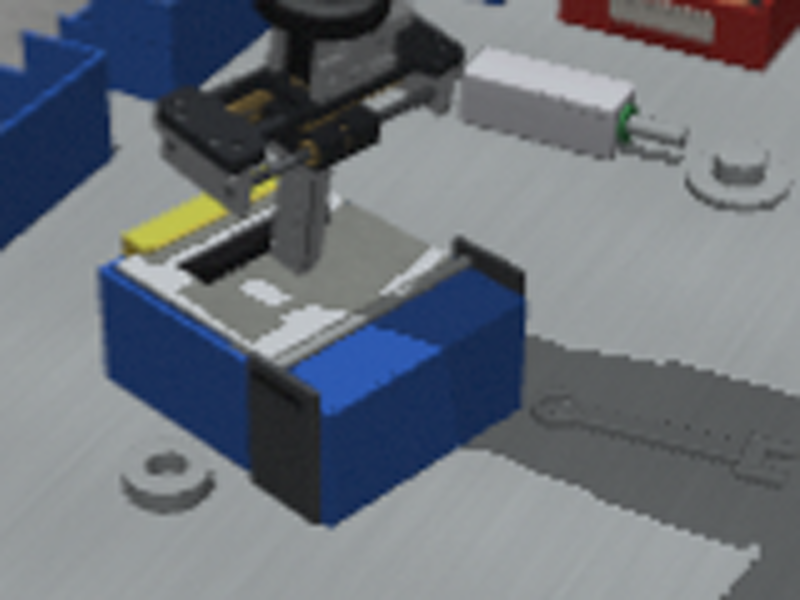

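Emit:
apply_moves(
  plan=[0,0,0,0.0008,0,0.005,0,0,0,0,0.0008,0,0.005,0],
)

```text
clock: 8.9
eef_pos: [598.1, -30.4, 86.0]
eef_rot: [-0.073, 1.43, -0.386]
wrist_force: [-8.5, 1.8, 9.7]
finger_gap: 0.6
```

```bash
python3 -c "from h import *;st()"
```

```text
t 8.9 case TCP [21.4 -1.1 86. ] a deg 8.0 F case [-8.7 -0.8  9.7]
[[0.14, 0.015, 0.99], [-0.012, 1.0, -0.013], [-0.99, -0.01, 0.14]] [-0.09  0.46  1.61 -0.05  0.94 -1.32]
```

Emit:
apply_moves(
  plan=[0,0,0,0.0005,0,0.004,0,0,0,0,0.0004,0,0.002,0,0,0,0,0,0,0,0],
)

```text
clock: 9.28
eef_pos: [602.4, -31.8, 85.6]
eef_rot: [-0.078, 1.434, -0.392]
wrist_force: [-17.9, 4.9, 15.0]
finger_gap: 0.5
```

```bash
python3 -c "from h import *;st()"
```

```text
t 9.28 case TCP [25.9 -1.2 85.6] a deg 7.8 F case [-18.6  -0.5  15. ]
[[0.136, 0.015, 0.991], [-0.013, 1.0, -0.013], [-0.991, -0.011, 0.136]] [-0.1   0.47  1.59 -0.05  0.95 -1.33]
```

Emit:
apply_moves(
  plan=[0,0,0,0,0,0.002,0,0,0,0,0,0,0,0],
)

```text
clock: 9.52
eef_pos: [602.7, -31.9, 85.2]
eef_rot: [-0.085, 1.438, -0.398]
wrist_force: [-28.0, 8.3, 19.2]
finger_gap: 0.8
```

```bash
python3 - <<'E'
from pl import *
from cell import cams
st()
for n,(a,b,w,h,k) in(("side",(190,130,160,120,5)),("top",(195,100,130,130,4.5))):
    c=cams.camera(n);cv2.imwrite(f"pics/f5_{n}.png",cv2.resize(c["image"][b:b+h,a:a+w],None,fx=k,fy=k,interpolation=cv2.INTER_CUBIC)[:,:,::-1])
E
```

```text
t 9.53 case TCP [26.3 -1.2 85.2] a deg 7.6 F case [-29.2  -0.3  19.2]
[[0.132, 0.015, 0.991], [-0.013, 1.0, -0.013], [-0.991, -0.011, 0.132]] [-0.1   0.47  1.59 -0.05  0.96 -1.33]
```

View pics/f5_side.png

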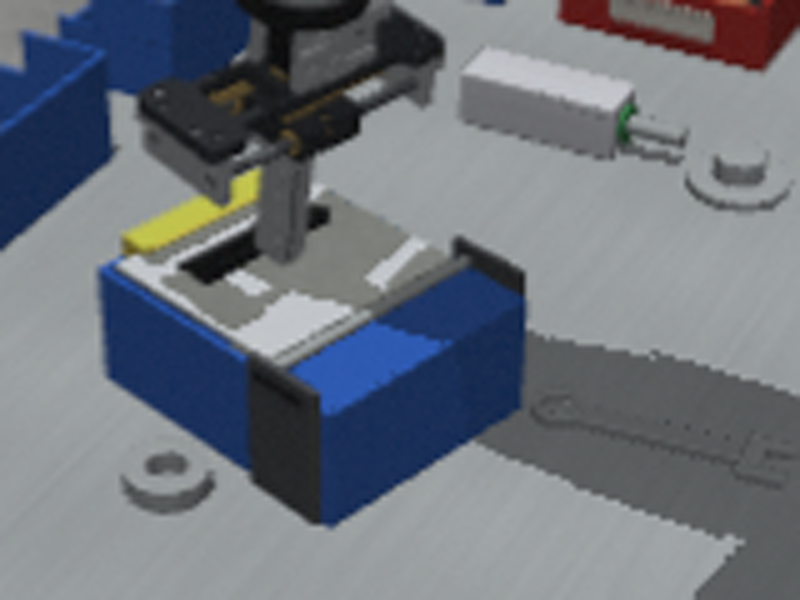

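```bash
python3 - <<'E'
from pl import *
from cell import cams
W=lambda P:np.array(P,float)@Rc.T+c0
for n,(a,b,w,h,k) in(("side",(190,130,160,120,5)),("top",(195,100,130,130,4.5))):
    c=cams.camera(n);im=cv2.resize(c["image"][b:b+h,a:a+w],None,fx=k,fy=k,interpolation=cv2.INTER_CUBIC)[:,:,::-1].copy()
    for hb,col in((.0,(0,255,0)),(28,(0,0,255))):
        x=-78+hb+85
        for q in proj(c,W([[x,50,85.5],[x,-50,85.5],[x,50,95.5],[x,-50,95.5],[x+30,50,85.5]])): cv2.circle(im,tuple(int(v) for v in ((q-[a,b])+.5)*k),3,col,-1)
    cv2.imwrite(f"pics/f6_{n}.png",im)
E
```

```text
(no output)
```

View pics/f6_side.png

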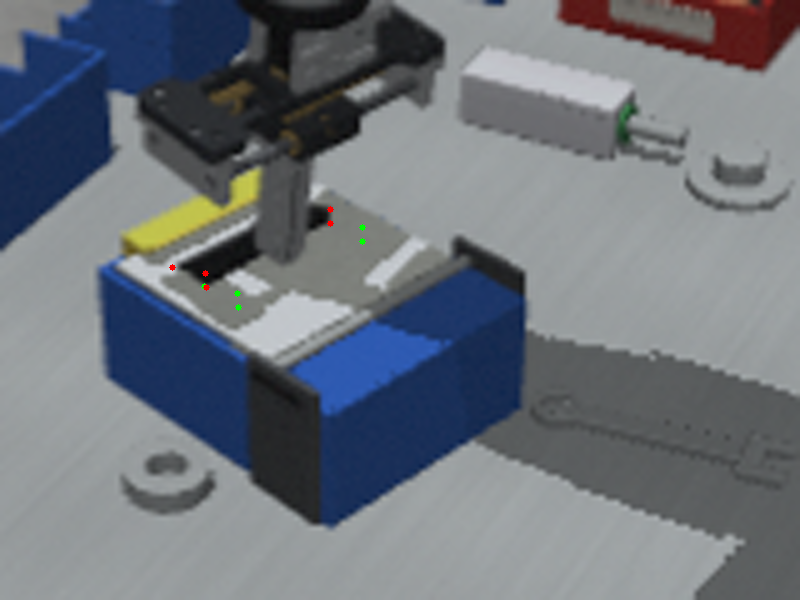

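View pics/f6_top.png

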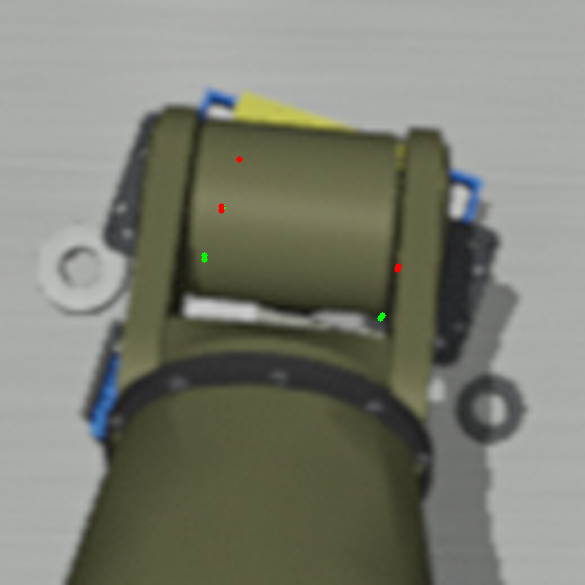

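Emit:
apply_moves(
  plan=[0,0,0,-0.0022,0,-0.0017,0,0,0,0,-0.005,0,0.0003,0,0,0,0,-0.02,0,0,0,0,0,0,-0.04,0,0,0,0,0,0,-0.05,0,0,0],
)

```text
clock: 10.35
eef_pos: [589.2, -26.5, 203.3]
eef_rot: [-0.072, 1.43, -0.386]
wrist_force: [-1.3, -0.1, 0.4]
finger_gap: 0.2
```

Emit:
apply_moves(
  plan=[0,0,0,-0.03,0,-0.05,0,0,0,0,0,0,-0.06,0,0,0,0,0,0,-0.06,0,0,0,0,0,0,-0.05,0,0,0,0,0,0,0,0],
)

```text
clock: 10.98
eef_pos: [376.8, 42.6, 201.4]
eef_rot: [-0.063, 1.427, -0.375]
wrist_force: [1.1, -0.5, -0.0]
finger_gap: 0.2
```

```bash
python3 - <<'E'
from pl import *
from cell import cams
st()
W=lambda P:np.array(P,float)@Rc.T+c0
for n,(a,b,w,h,k) in(("side",(190,130,160,120,5)),("top",(195,100,130,130,4.5))):
    c=cams.camera(n);im=cv2.resize(c["image"][b:b+h,a:a+w],None,fx=k,fy=k,interpolation=cv2.INTER_CUBIC)[:,:,::-1].copy()
    for hb,col in((28,(0,0,255)),):
        x=-78+hb+85
        for q in proj(c,W([[x,50,88.7],[x,-50,88.7]])): cv2.circle(im,tuple(int(v) for v in ((q-[a,b])+.5)*k),3,col,-1)
    cv2.imwrite(f"pics/f7_{n}.png",im)
    cv2.imwrite(f"pics/f7full_{n}.png",c["image"][:,:,::-1])
E
```

```text
t 10.97 case TCP [-211.6    3.5  201.4] a deg 8.2 F case [ 1.2 -0.1 -0. ]
[[0.143, 0.014, 0.99], [-0.011, 1.0, -0.012], [-0.99, -0.009, 0.143]] [ 0.06 -0.17  2.04 -0.07  1.14 -1.18]
```

View pics/f7_side.png

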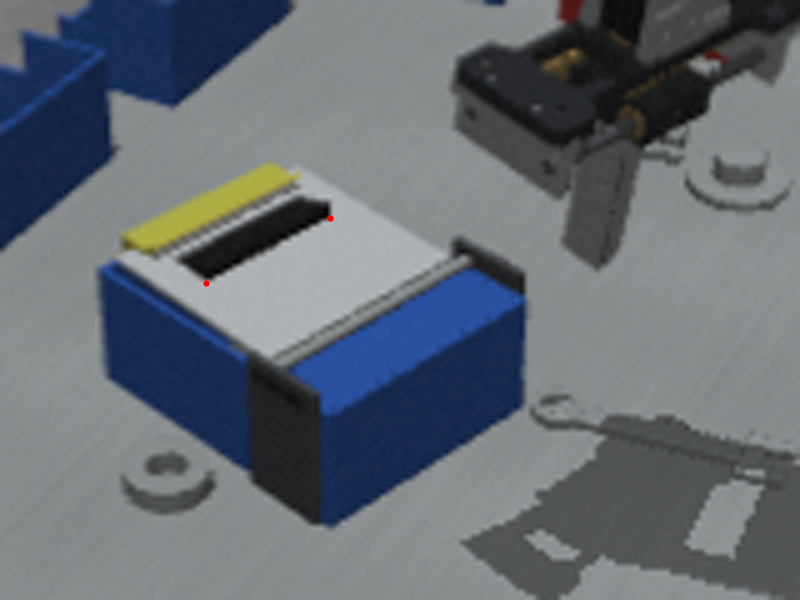

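View pics/f7full_top.png

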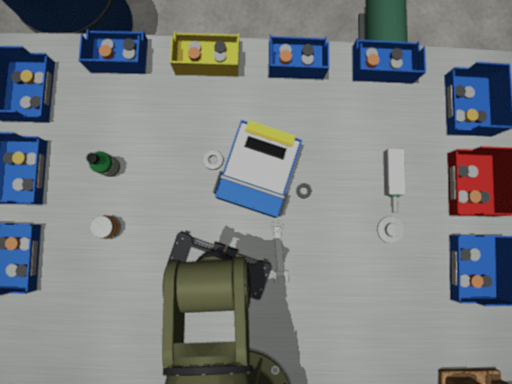

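View pics/f7_top.png

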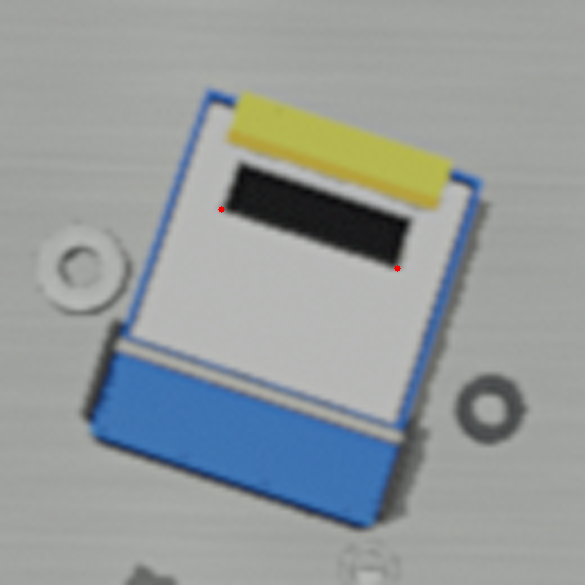

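The cover is shut and holding under the lip with the arm clear. The step foot lies on the 28 mm marks in both views, and the bearing, collar, spanner and other items haven't moved.

```bash
python3 -c "
from cell import ticket;print(ticket.sign_off())"
```

```text
the job is handed in; nothing more can be done
None
```

The cover is shut under the yellow lip and stayed shut with the hand taken away. I handed the job in at about 11 s.

**What I did:** With the fingers shut, I folded the cover down by pushing only on its outer face between the hinge and the step. I pressed it flat with about 10 N and moved the fingertips forward until they pushed on the black step. The push force rose to about 29 N with almost no further movement, so I took that as the 28 mm stop. I then lifted straight off and drew back.

**Last checks:**
- **Tucked home:** with the arm clear, the top and side views both show the free edge under the lip. The step foot is within 1–2 mm of where it should be at full travel.
- **Surroundings:** the bearing, collar, spanner and other items are where they were.
- **Contact:** the wrist force was about zero after I drew back.

**What did not go to plan:**
- **Forward slide:** between my pictures, friction under the fingertips seems to have carried the cover forward before they reached the step. The step took the final push against the stop.
- **Joint limits:** the wrist came close to its range limits while tilting on the approach (joint 6, then joint 4 at its limit). I turned the tool half round and used a smaller tilt.
- **Case position:** my first estimate of the case position was about 2 mm off along its length, and I corrected it from the overlays.

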